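# Park the paper dispenser's spring brake

### The arm

A 7-joint arm with a two-finger parallel gripper is mounted at the origin on the work surface. World frame = base frame: x ahead of the robot, y to its left, z up, the work surface at z = 0. Lengths are in m, angles in rad, forces in N, time in s.
With the tool pointing down it reaches from about 0.4 to 0.85 m from the base axis. Payload 6.9 kg.
Tool frame: the origin (TCP) lies at the very end of the fingers, on their centre line; the grasp point (between the pads) lies 19 mm behind it; z points along the fingers, y is the line along which they close (so a half turn about z gives the same grasp; the last joint's range is limited). The gripper opens to 85 mm and grips with 20 to 120 N. Pads are 22 mm wide; open, the fingers measure 114 mm over their backs; the gripper's body (76 mm by 85 mm) begins 54 mm behind the grasp point. The pads swing forward as they close: fully open they stand 13 mm farther back than shut.
Start: joints at [-1.161, 0.507, -0.238, 1.5, 0.126, 1.149, -0.155], TCP at [0.187, 0.596, 0.231] pointing down, gripper open.
Joint ranges: [-3.08, 3.08], [-0.24, 2.05], [-1.43, 1.35], [0, 2.5], [-1.52, 4.66], [0.17, 1.96], [-2.89, 2.89]. Speed limits (rad/s): [2.39, 2.39, 3.14, 3.14, 3.14, 3.14, 3.14].

### API

Orientations are given as a unit quaternion [w, x, y, z].
In Python, from workcell import ctrl gives the robot as it stands.
- The arm moves only by the tool drive_tool, never from a script. Its argument "plan" is a list of rows, each a list of 7 numbers: the shift along the tool's x, y, z scaled (see below), then the turn, a rotation vector about the tool's x, y, z scaled (see below), then the gripper command: -1 is shut, 1 is fully open, values between are in proportion. A call has 1 to 8 rows; each row is the pose to reach, as a shift and turn from the pose commanded when the call began, along the tool's axes at that moment; what a row does not reach only later rows make up. The controller multiplies each number of a shift by 50 cm and each number of a turn by 30 degrees. A row lasts 1/10 s, in which the tool goes at most 50 mm and 8.59 degrees, less where a joint would pass 70% of its speed; a pose out of reach is approached as far as the arm can. A call with a number of a shift or a turn outside -1 to 1 is refused whole. A call with a gripper value outside its range is refused whole. The fingers move at their own pace and stop on an object; "grip_force" is the grip in N (left out, the last holds). Time passes only in rows, so rows that repeat a pose let the fingers close. It gives the time, the measured TCP pose, the force, the opening and the grip force at its end, in the units of the state.
- ctrl.read_state(): the state, without advancing time (a new reading comes with each control period).
- ctrl.capture(name): name is "scene" or "side" or "wrist"; returns a dict with "color" (384x512x3 uint8, red, green, blue), "range_z" (384x512 float32, m along the optical axis (not along the pixel's ray), 0 where there is no reading), "vertical_fov" (degrees; the focal length in pixels is half the picture's height over the tangent of half this angle, whatever the lens; pixels are square), "cx", "cy" (the principal point, pixels), "camera_from_world" (4x4, takes a point from world to camera coordinates); the wrist camera has in their place "hand_eye" (4x4, takes a point from camera to tool coordinates, whose origin is the TCP and whose axes are the flange's). Camera axes: x right, y down, z forward; pixel columns grow to the right and rows downward; lengths in m; the calibration is good to about 2 mm. A picture is of the moment at which its call begins: read the wrist's pose just before it.
- ctrl.hand_in(): hands the job in; it is judged then, once.
The state is a dict: "time_s": time; "qpos": joint angles; "dq": joint speeds; "joint_torque": joint torques, N m; "position": TCP position; "tcp_rot": TCP orientation; "contact_force": force on the tool from outside, world axes, zero at the start; "torque": the same for the moment, N m; "gripper_width": finger opening in m; "gripper_force": force on a finger pad.
Only numpy, scipy, OpenCV 4.12 (cv2) and the standard library are available. Lean on these libraries where they do the work, as an engineer would, in place of code of your own. Each camera call takes 0.05 s, during which the arm holds its last target. There are 200 camera calls.

### The job

Two masking-paper dispensers stand on the painting bench; the one whose roll is nearly used up needs a new roll, so park its brake: push its sprung slide by the paddle, away from the roll, all the way to the end stop, then let it go so that it springs back and catches on the stop pin at the middle of its travel. Leave the brake of the full roll on, and do not move the loose things on the bench.

Things in the scene. Friction and masses are not known exactly. Their poses are not given: they have to be found in the camera images.
- disp_thin: masking-paper dispenser with the nearly used up roll (54 mm across, well inside its two 100 mm aluminium cheeks), left or right of the other. Origin: on the table under the middle of the slide track; x along the track away from the roll (roughly away from the robot), z up. Fixed; base x -278 to 150 mm, 12 mm high; roll axis at x -200 mm; cheek tops 114 mm up; pin bridge at x 85 mm, 72 mm high with its knob.
- disp_full: the other masking-paper dispenser, with the full roll (92 mm across, nearly filling its 100 mm cheeks), otherwise of the same build, size, origin and axes. Its brake stays on.
- paddle_thin (a point): centre of the pushing face (towards the roll) of the nearly used up dispenser's slide paddle, 70 mm above the table; axes as the dispenser. Aluminium plate 96 mm wide, 8 thick, 16 to 88 mm above the table, ribbed on its far side. Moving with it: a low draw bar towards the roll (24 mm wide, top 22 mm up) and the brake shoe (top 72 mm up) 104 mm behind this face, the space between is free.
- carriage_thin (a joint): travel of the nearly used up dispenser's slide, m along the dispenser's +x: 0 brake on, 0.035 parked on the stop pin, 0.060 end stop. Spring force back: 4 N at 0, 7.5 at 0.035, 10 at 0.060; lifting the pin adds up to 4 N between 0.008 and 0.025. Past 0.036 the pin drops behind the slide's tooth; let go, the slide then springs back only to 0.035. Short of that it returns to 0.
- plunger_thin (a joint): lift of the nearly used up dispenser's sprung stop pin (black knob 20 mm across on the bridge), m: 0 down, about 0.011 as the tooth passes under it. It works by itself.
- paddle_full (a point): centre of the pushing face (towards the roll) of the full dispenser's slide paddle, 70 mm above the table; axes as the dispenser. Aluminium plate 96 mm wide, 8 thick, 16 to 88 mm above the table, ribbed on its far side. Moving with it: a low draw bar towards the roll (24 mm wide, top 22 mm up) and the brake shoe (top 72 mm up) 104 mm behind this face, the space between is free.
- carriage_full (a joint): travel of the full dispenser's slide, m along the dispenser's +x: 0 brake on, 0.035 parked on the stop pin, 0.060 end stop. Spring force back: 4 N at 0, 7.5 at 0.035, 10 at 0.060; lifting the pin adds up to 4 N between 0.008 and 0.025. Past 0.036 the pin drops behind the slide's tooth; let go, the slide then springs back only to 0.035. Short of that it returns to 0.
- plunger_full (a joint): lift of the full dispenser's sprung stop pin (black knob 20 mm across on the bridge), m: 0 down, about 0.011 as the tooth passes under it. It works by itself.
- model_a: a faceted yellow model about 52 mm across and 45 mm high, standing between the dispensers; bystander; origin at the centre of its underside
- model_b: a faceted plaster model about 48 mm across and 40 mm high at the far side of the table; bystander; origin at the centre of its underside
- tub: a small open white paint tub 68 mm across and 45 mm high, standing between the dispensers; bystander; origin at the centre of its underside
- jar: a closed jar 52 mm across and 70 mm high at the outer left of the dispensers; bystander; origin at the centre of its underside
- spatula: a spatula 200 mm long lying flat at the far side of the table; bystander; origin at the centre of its underside (blade and handle along its x)
- tape: a roll of masking tape lying flat, 84 mm across, 60 mm bore and 24 mm high, at the outer right of the dispensers; bystander; origin at the centre of its underside

How it is judged:
By the outcome, as a careful person would: the job done as asked, in the order asked, and still so for the second after the job is handed in, with the robot touching nothing.
It also fails if it takes over 32 s, if anything falls off the work surface, if the arm or the gripper's body presses on something with over 40 N, if the wrist force passes 120 N, or if a joint passes its speed limit or range.

## Working session

There is one attempt and no reset: what is moved stays moved. The work goes in short steps, Python scripts to look and compute and a tool call to move; the robot and the scene stay as the last step left them, time stands still between calls to the robot, and variables do not carry over. Pictures are saved under pics/ and viewed, at most 10 in all, crops included, and the job is handed in when it is done.

Besides the shell and the picture viewer there is one more tool, called after ">>>" as a command line: name --pt "numbers of a row" for each row, then --argument value for the rest. drive_tool: Moves the arm, as the interface text tells. Shifts and turns lie within -1 to 1; 1 stands for 50 cm of shift or 30 degrees of turn. Its arguments: {"type":"object","properties":{"plan":{"type":"array","items":{"type":"array","items":{"type":"number","minimum":-1,"maximum":1}}},"grip_force":{"type":"number"}},"required":["plan"]}

```bash
mkdir -p pics; cat > h.py <<'E'
import numpy as np, cv2
from workcell import ctrl
def pts(c):
    z=c["range_z"].astype(float); h,w=z.shape
    f=h/2/np.tan(np.radians(c["vertical_fov"])/2)
    v,u=np.mgrid[:h,:w]
    P=np.stack([(u-c["cx"])*z/f,(v-c["cy"])*z/f,z,np.ones_like(z)],-1)
    return P
def world(c):
    P=pts(c); W=P@np.linalg.inv(c["camera_from_world"]).T
    W=W[...,:3]; W[c["range_z"]==0]=np.nan; return W
E
python3 - <<'E'
from h import *
s=ctrl.read_state(); print(s["time_s"],s["position"],s["tcp_rot"],s["gripper_width"])
for n in("scene","side"):
    c=ctrl.capture(n); cv2.imwrite(f"pics/{n}.png",c["color"][...,::-1])
    np.savez(f"{n}.npz",**c); print(np.linalg.inv(c["camera_from_world"]).round(3),c["vertical_fov"])
E
```

```text
0.0 [0.18690773 0.59585758 0.23043856] [-1.02905052e-04  1.51322046e-01  9.88484112e-01 -8.88219056e-04] 0.0852613833573466
[[ 0.837  0.467 -0.285  1.012]
 [ 0.547 -0.714  0.437 -0.581]
 [ 0.    -0.522 -0.853  1.223]
 [ 0.     0.     0.     1.   ]] 42.73303740088169
[[-0.968 -0.173  0.18   0.457]
 [-0.249  0.638 -0.728  0.738]
 [ 0.011 -0.75  -0.661  0.737]
 [ 0.     0.     0.     1.   ]] 54.8491743720458
```

View pics/scene.png

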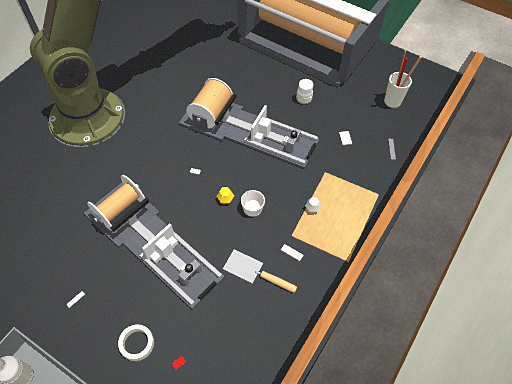

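View pics/side.png

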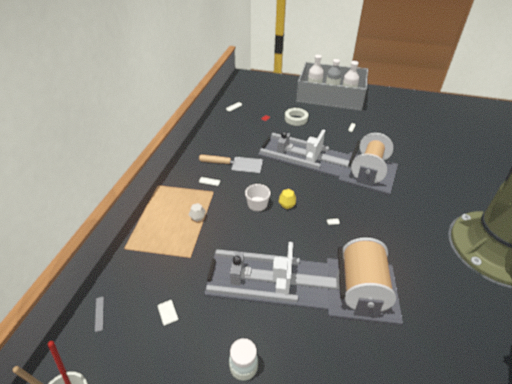

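Scene view: the right-hand dispenser (roll near (118,203), paddle near (160,243), knob (189,267)) has the thin roll within bare cheeks. The left one (roll (211,102), paddle (262,122)) is full. The side view agrees: thin roll at (372,160), full at (367,275).

```bash
python3 - <<'E'
from h import *
for n,roi in (("scene",(85,225,170,310)),("side",(255,400,125,190))):
    c=dict(np.load(n+".npz")); W=world(c); u0,u1,v0,v1=roi
    P=W[v0:v1,u0:u1].reshape(-1,3); P=P[~np.isnan(P[:,0])]
    B=P[(P[:,2]>.007)&(P[:,2]<.06)]
    hull=cv2.minAreaRect(B[:,:2].astype(np.float32)); print(n,hull,cv2.boxPoints(hull).round(3).tolist())
    T=P[(P[:,2]>.076)&(P[:,2]<.095)]; 
    print("tall",len(T),T.min(0).round(3),T.max(0).round(3))
    H=P[P[:,2]>.095]; print("cheek",len(H),H.mean(0).round(3),H[:,2].max() if len(H) else 0)
    # band vs x
    for a in np.arange(T[:,0].min(),T[:,0].max(),.01):
        m=T[(T[:,0]>=a)&(T[:,0]<a+.01)]
        if len(m): print(a.round(3),len(m),m[:,1].min().round(3),m[:,1].max().round(3))
E
```

```text
scene ((0.45488885045051575, -0.21575862169265747), (0.3949800729751587, 0.4231434464454651), 34.42804718017578) [[0.1720000058412552, -0.15299999713897705], [0.41200000047683716, -0.5019999742507935], [0.7369999885559082, -0.27900001406669617], [0.49799999594688416, 0.07000000029802322]]
tall 903 [ 0.281 -0.286  0.076] [ 0.537 -0.145  0.095]
cheek 140 [ 0.339 -0.209  0.105] 0.1169240868078727
0.281 2 -0.264 -0.261
0.291 3 -0.266 -0.264
0.301 12 -0.266 -0.147
0.311 52 -0.277 -0.149
0.321 96 -0.278 -0.152
0.331 142 -0.279 -0.151
0.341 171 -0.272 -0.154
0.351 147 -0.274 -0.145
0.361 47 -0.276 -0.145
0.371 11 -0.276 -0.148
0.381 13 -0.272 -0.158
0.391 6 -0.229 -0.16
0.401 1 -0.161 -0.161
0.481 2 -0.282 -0.279
0.491 66 -0.286 -0.222
0.501 102 -0.27 -0.19
0.511 21 -0.249 -0.192
0.521 4 -0.257 -0.229
0.531 5 -0.258 -0.233
side ((0.48755791783332825, -0.23979544639587402), (0.46531328558921814, 0.3499155044555664), 22.136699676513672) [[0.20600000023841858, -0.16500000655651093], [0.33799999952316284, -0.49000000953674316], [0.7689999938011169, -0.3140000104904175], [0.6370000243186951, 0.009999999776482582]]
tall 612 [ 0.279 -0.285  0.076] [ 0.534 -0.137  0.095]
cheek 271 [ 0.334 -0.209  0.104] 0.11674377863082586
0.279 18 -0.265 -0.256
0.289 21 -0.265 -0.147
0.299 46 -0.268 -0.142
0.309 71 -0.269 -0.144
0.319 79 -0.27 -0.137
0.329 83 -0.272 -0.137
0.339 81 -0.273 -0.144
0.349 58 -0.277 -0.152
0.359 36 -0.278 -0.152
0.369 22 -0.277 -0.154
0.379 17 -0.164 -0.156
0.389 3 -0.223 -0.16
0.489 30 -0.285 -0.223
0.499 38 -0.258 -0.191
0.509 7 -0.207 -0.19
0.529 2 -0.239 -0.227
```

>>> drive_tool --pt "-0.58 -0.44 -0.02 0 0 0 -1" --pt "-0.58 -0.44 -0.02 0 0 0 -1" --pt "-0.58 -0.44 -0.02 0 0 0 -1" --pt "-0.58 -0.44 -0.02 0 0 0 -1" --pt "-0.58 -0.44 -0.02 0 0 0 -1" --pt "-0.58 -0.44 -0.02 0 0 0 -1" --pt "-0.58 -0.44 -0.02 0 0 0 -1" --pt "-0.58 -0.44 -0.02 0 0 0 -1"

```text
time_s: 0.9
position: [0.4011, 0.294, 0.2412]
tcp_rot: [0.001, 0.155, 0.988, -0.001]
contact_force: [-0.5, 0.3, 1.0]
gripper_width: -0.0
gripper_force: 0.0
```

```bash
cat >> h.py <<'E'
from scipy.spatial.transform import Rotation as Ro
def tool():
    s=ctrl.read_state(); q=s["tcp_rot"]
    return np.array(s["position"]),Ro.from_quat([q[1],q[2],q[3],q[0]]),s
def rel(target,yaw_push=None):
    p,R,s=tool(); d=R.inv().apply(np.array(target)-p)/.5
    out=[d.round(3)]
    if yaw_push is not None: # tool x opposite to push direction, tool z down
        x=-np.array([np.cos(yaw_push),np.sin(yaw_push),0]); z=np.array([0,0,-1.]); 
        T=Ro.from_matrix(np.stack([x,np.cross(z,x),z],1))
        out.append((np.degrees((R.inv()*T).as_rotvec())/30).round(3))
    return out
E
python3 - <<'E'
from h import *
p,R,s=tool(); print(p.round(4),R.as_matrix().round(3),s["time_s"])
print(rel([.46,-.23,.24],np.radians(-11)), np.linalg.norm(np.array([.46,-.23,.24])-p))
for n,roi in (("scene",(130,205,215,285)),("side",(270,330,125,170))):
    W=world(dict(np.load(n+".npz"))); u0,u1,v0,v1=roi; P=W[v0:v1,u0:u1].reshape(-1,3)
    T=P[(P[:,2]>.08)&(P[:,2]<.095)&(P[:,0]>.47)]
    l=cv2.fitLine(T[:,:2].astype(np.float32),cv2.DIST_HUBER,0,.01,.01).ravel(); print(n,len(T),l,np.degrees(np.arctan2(l[1],l[0])), T[:,1].min(),T[:,1].max(),T[:,2].max())
E
```

```text
[0.4011 0.294  0.2412] [[-0.952  0.306  0.001]
 [ 0.306  0.952 -0.003]
 [-0.002 -0.002 -1.   ]] 0.9
[array([-0.433, -0.961,  0.005]), array([-0.005,  0.003, -0.228])] 0.5272629068204835
scene 157 [ 0.15525307  0.98787475  0.5042569  -0.23310603] 81.06852 -0.2849538500014542 -0.19005003323170044 0.09469428923529466
side 64 [ 0.17250675  0.98500836  0.4988135  -0.24099939] 80.0664 -0.28243086139484597 -0.19031993918472156 0.09154282608493158
```

>>> drive_tool --pt "-0.22 -0.48 0 0 0 -0.28 -1" --pt "-0.22 -0.48 0 0 0 -0.28 -1" --pt "-0.22 -0.48 0 0 0 -0.28 -1" --pt "-0.22 -0.48 0 0 0 -0.28 -1" --pt "-0.22 -0.48 0 0 0 -0.28 -1" --pt "-0.22 -0.48 0 0 0 -0.28 -1" --pt "-0.22 -0.48 0 0 0 -0.28 -1"

```text
time_s: 1.6
position: [0.431, 0.0345, 0.2412]
tcp_rot: [-0.0, 0.081, 0.997, -0.001]
contact_force: [0.4, 0.0, 1.1]
gripper_width: -0.0
gripper_force: 0.0
```

```bash
python3 - <<'E'
from h import *
p,R,s=tool(); print(p.round(4))
print(rel([.445,-.228,.24],np.radians(-9.5)))
E
```

```text
[0.431  0.0345 0.2412]
[array([-0.113, -0.513,  0.003]), array([-0.002, -0.   ,  0.005])]
```

>>> drive_tool --pt "-0.11 -0.51 0 0 0 0 -1" --pt "-0.11 -0.51 0 0 0 0 -1" --pt "-0.11 -0.51 0 0 0 0 -1" --pt "-0.11 -0.51 0 0 0 0 -1" --pt "-0.11 -0.51 0 0 0 0 -1" --pt "-0.11 -0.51 0 0 0 0 -1" --pt "-0.11 -0.51 0 0 0 0 -1" --pt "-0.11 -0.51 0 0 0 0 -1"

```text
time_s: 2.4
position: [0.4458, -0.2204, 0.2409]
tcp_rot: [-0.0, 0.078, 0.997, 0.001]
contact_force: [-0.9, 0.5, -0.7]
gripper_width: -0.0001
gripper_force: 0.0
```

```bash
python3 - <<'E'
from h import *
p,R,s=tool(); c=ctrl.capture("wrist"); cv2.imwrite("pics/w1.png",c["color"][...,::-1])
P=pts(c)@c["hand_eye"].T; W=R.apply(P[...,:3].reshape(-1,3))+p; ok=c["range_z"].ravel()>0
print(p.round(4))
for nm,lo,hi in (("padtop",.078,.093),("shoe",.06,.076)):
    m=ok&(W[:,2]>lo)&(W[:,2]<hi)&(W[:,0]>.38)&(W[:,0]<.56)&(abs(W[:,1]+.22)<.1)
    # dispenser-like axes: push dir yaw -9.5
    a=np.radians(-9.5); e=np.array([np.cos(a),np.sin(a)]); n=np.array([-e[1],e[0]])
    T=W[m][:,:2]; s_=(T-p[:2])@e; t=(T-p[:2])@n
    h,b=np.histogram(s_,np.arange(-.1,.13,.005))
    print(nm,m.sum(),[(round(b[i],3),h[i]) for i in range(len(h)) if h[i]])
    if nm=="padtop":
        k=(s_>.02); l=cv2.fitLine(T[k].astype(np.float32),cv2.DIST_HUBER,0,.01,.01).ravel(); print(l,np.degrees(np.arctan2(l[1],l[0])),s_[k].min(),t[k].min(),t[k].max())
E
```

```text
[ 0.4458 -0.2204  0.2409]
padtop 734 [(np.float64(-0.075), np.int64(21)), (np.float64(-0.07), np.int64(26)), (np.float64(-0.065), np.int64(1)), (np.float64(0.05), np.int64(425)), (np.float64(0.055), np.int64(248)), (np.float64(0.06), np.int64(13))]
[ 0.15142871  0.98846817  0.4960674  -0.24569975] 81.29026 0.05177538119928208 -0.05957011381706724 0.03633783419786716
shoe 1444 [(np.float64(-0.075), np.int64(8)), (np.float64(-0.07), np.int64(10)), (np.float64(-0.065), np.int64(216)), (np.float64(-0.06), np.int64(489)), (np.float64(-0.055), np.int64(284)), (np.float64(0.05), np.int64(404)), (np.float64(0.065), np.int64(22)), (np.float64(0.07), np.int64(11))]
```

View pics/w1.png

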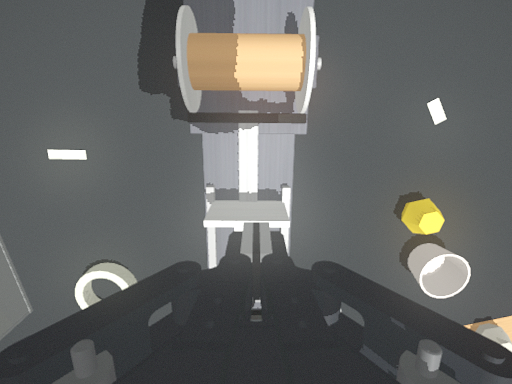

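The wrist picture shows the thin roll at (245,60), the shoe bar at (248,118) and the paddle top at (248,213), with the space between clear. The TCP is 51 mm short of the pushing face and 12 mm off centre.

>>> drive_tool --pt "-0.02 -0.023 0.1 0 0 0 -1" --pt "-0.02 -0.023 0.2 0 0 0 -1" --pt "-0.02 -0.023 0.28 0 0 0 -1" --pt "-0.02 -0.023 0.34 0 0 0 -1" --pt "-0.02 -0.023 0.38 0 0 0 -1" --pt "-0.02 -0.023 0.38 0 0 0 -1" --pt "-0.02 -0.023 0.38 0 0 0 -1"

```text
time_s: 3.15
position: [0.4541, -0.2341, 0.0518]
tcp_rot: [-0.0, 0.077, 0.997, 0.0]
contact_force: [0.2, -0.5, 0.6]
gripper_width: 0.0001
gripper_force: 0.0
```

```bash
python3 - <<'E'
from h import *
p,R,s=tool(); print(p.round(4),R.as_matrix().round(3),s["contact_force"])
c=ctrl.capture("scene"); cv2.imwrite("pics/s2.png",cv2.resize(c["color"][150:310,70:270,::-1],None,fx=3,fy=3))
E
```

```text
[ 0.4541 -0.2341  0.0518] [[-0.988  0.154 -0.   ]
 [ 0.154  0.988  0.001]
 [ 0.     0.001 -1.   ]] [ 0.2179669  -0.4733379   0.57502949]
```

View pics/s2.png

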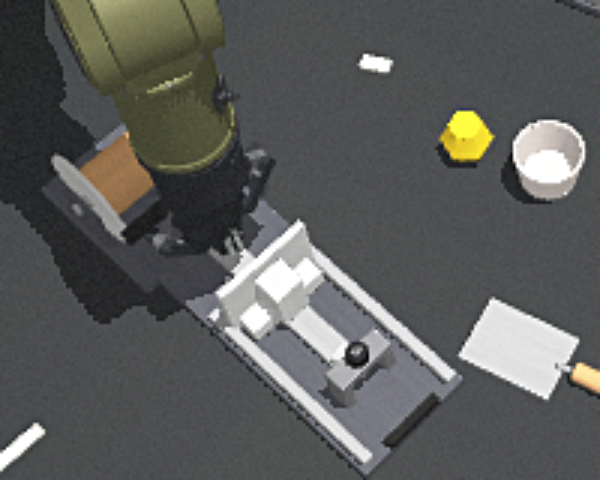

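The fingers are in the gap, with the paddle just beyond at about (265,275) in the crop, and nothing is touched. Now I'll push.

>>> drive_tool --pt "-0.02 0 0 0 0 0 -1" --pt "-0.04 0 0 0 0 0 -1" --pt "-0.06 0 0 0 0 0 -1" --pt "-0.08 0 0 0 0 0 -1" --pt "-0.1 0 0 0 0 0 -1" --pt "-0.12 0 0 0 0 0 -1" --pt "-0.14 0 0 0 0 0 -1" --pt "-0.14 0 0 0 0 0 -1"

```text
time_s: 4.0
position: [0.5217, -0.2467, 0.0508]
tcp_rot: [-0.002, 0.079, 0.997, 0.0]
contact_force: [-7.0, 0.1, 4.5]
gripper_width: 0.0001
gripper_force: 3.6
```

>>> drive_tool --pt "-0.01 0 0 0 0 0 -1" --pt "-0.02 0 0 0 0 0 -1" --pt "-0.03 0 0 0 0 0 -1" --pt "-0.036 0 0 0 0 0 -1" --pt "-0.036 0 0 0 0 0 -1"

```text
time_s: 4.5
position: [0.538, -0.2494, 0.0508]
tcp_rot: [-0.003, 0.079, 0.997, 0.0]
contact_force: [-8.7, 0.2, 4.5]
gripper_width: 0.0002
gripper_force: 4.5
```

>>> drive_tool --pt "-0.006 0 0 0 0 0 -1" --pt "-0.01 0 0 0 0 0 -1" --pt "-0.01 0 0 0 0 0 -1"

```text
time_s: 4.8
position: [0.5426, -0.2502, 0.0508]
tcp_rot: [-0.003, 0.079, 0.997, 0.0]
contact_force: [-9.5, 0.5, 5.7]
gripper_width: 0.0002
gripper_force: 4.8
```

>>> drive_tool --pt "-0.005 0 0 0 0 0 -1" --pt "-0.01 0 0 0 0 0 -1" --pt "-0.01 0 0 0 0 0 -1"

```text
time_s: 5.1
position: [0.5444, -0.2505, 0.0507]
tcp_rot: [-0.006, 0.079, 0.997, 0.001]
contact_force: [-17.5, 3.3, 12.7]
gripper_width: 0.0001
gripper_force: 9.0
```

The force has jumped and the advance has stalled, so this looks like the end stop. One small extra push will confirm it.

>>> drive_tool --pt "-0.006 0 0 0 0 0 -1" --pt "-0.006 0 0 0 0 0 -1" --pt "-0.006 0 0 0 0 0 -1"

```text
time_s: 5.4
position: [0.5444, -0.2505, 0.0503]
tcp_rot: [-0.009, 0.08, 0.997, 0.002]
contact_force: [-26.0, 4.2, 15.9]
gripper_width: 0.0003
gripper_force: 12.8
```

End stop confirmed: no advance, force up to 26 N. Next I back off and then lift.

>>> drive_tool --pt "0.02 0 0 0 0 0 -1" --pt "0.04 0 0 0 0 0 -1" --pt "0.06 0 0 0 0 0 -1" --pt "0.08 0 0 0 0 0 -1" --pt "0.1 0 0 0 0 0 -1" --pt "0.12 0 0 0 0 0 -1" --pt "0.13 0 0 0 0 0 -1" --pt "0.13 0 0 0 0 0 -1"

```text
time_s: 6.2
position: [0.4887, -0.2412, 0.0515]
tcp_rot: [0.0, 0.079, 0.997, -0.0]
contact_force: [0.9, 0.3, 0.3]
gripper_width: 0.0004
gripper_force: 0.0
```

>>> drive_tool --pt "0 0 -0.08 0 0 0 -1" --pt "0 0 -0.18 0 0 0 -1" --pt "0 0 -0.28 0 0 0 -1" --pt "0 0 -0.38 0 0 0 -1" --pt "0 0 -0.42 0 0 0 -1" --pt "0 0 -0.42 0 0 0 -1"

```text
time_s: 6.8
position: [0.4912, -0.2421, 0.2653]
tcp_rot: [0.004, 0.078, 0.997, -0.001]
contact_force: [0.6, 0.1, -0.4]
gripper_width: 0.0002
gripper_force: 0.0
```

```bash
python3 - <<'E'
from h import *
c=ctrl.capture("scene"); cv2.imwrite("pics/s3.png",cv2.resize(c["color"][150:310,70:270,::-1],None,fx=3,fy=3))
W0=world(dict(np.load("scene.npz"))); W=world(c); a=np.radians(-9.2); e=np.array([np.cos(a),np.sin(a)])
for w in (W0,W):
    P=w[215:285,130:205].reshape(-1,3); P=P[(P[:,2]>.08)&(P[:,2]<.095)&(P[:,0]>.47)]; s=P[:,:2]@e
    print(len(P),np.median(s),np.percentile(s,[5,95]))
d=np.abs(c["color"].astype(int)-np.load("scene.npz")["color"]).sum(2)>60
print("full changed",d[75:165,240:320].sum(),"model/tub",d[185:220,215:270].sum(),"tape",d[320:365,110:160].sum(),"spat",d[245:295,220:300].sum())
E
```

```text
157 0.5351839536042797 [0.52931531 0.53816948]
153 0.569440158422197 [0.56350654 0.57289997]
full changed 0 model/tub 0 tape 0 spat 0
```

View pics/s3.png

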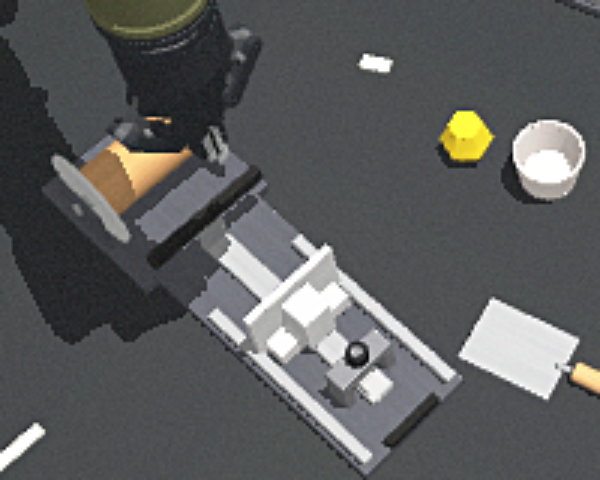

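The paddle now sits about 34 mm on from its start (crop (295,300)), with the tooth past the bridge at (375,385) and the shoe clear of the roll. The gripper is clear, and the image areas around the full dispenser's slide, yellow model, tub, tape and spatula are unchanged.

```bash
python3 -c "
from workcell import ctrl
print(ctrl.hand_in())"
```

```text
the job is handed in; nothing more can be done
None
```

The nearly used up dispenser (the right-hand one) has its brake parked: I pushed the slide to the end stop, and it sprang back to about 34 mm, onto the stop pin; the full roll's brake was left on, nothing loose was touched, and the job is handed in.

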